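Lay the honed gouges back in the bench rack in the same order

ROBOT

A 6-joint arm with a two-finger parallel gripper is mounted at the origin on the work surface. World frame = base frame: x ahead of the robot, y to its left, z up, the work surface at z = 0. Lengths are in m, angles in degrees, forces in N, time in s.
With the tool pointing down it reaches from about 0.2 to 0.875 m from the base axis. Payload 3.4 kg.
Tool frame: the origin (TCP) lies at the very end of the fingers, on their centre line; the grasp point (between the pads) lies 19 mm behind it; z points along the fingers, y is the line along which they close (so a half turn about z gives the same grasp; the last joint's range is limited). The gripper opens to 94 mm and grips with 3 to 60 N. Pads are 16 mm wide; open, the fingers measure 119 mm over their backs; the gripper's body (75 mm by 177 mm) begins 78 mm behind the grasp point.
Start: joints at [61.306, 15.808, 86.224, -0, 77.962, -6.933], TCP at [0.213, 0.534, 0.205] pointing down, gripper open.
Joint ranges: [-165.64, 165.64], [-43.16, 119.46], [12.63, 154.43], [-67.54, 247.53], [6.08, 155.33], [-154.97, 154.97]. Speed limits (degrees/s): [147.25, 147.25, 180, 180, 180, 180].

INTERFACE

Orientations are given as [roll, pitch, yaw] about the fixed x, y, z axes, in that order (R = Rz(yaw) Ry(pitch) Rx(roll)).
In Python, from bench import get_obs, grab_frame, camera_info, job_done gives the robot as it stands.
- The arm moves only by the tool step_arm, never from a script. Its argument "steps" is a list that holds one entry, the list of rows, each a list of 6 numbers: the shift along the tool's x, y, z normalised to -1 to 1, where 1 is 50 mm, then the turn, a rotation vector about the tool's x, y, z normalised to -1 to 1, where 1 is 360 degrees. A call has exactly 5 rows; each row shifts and turns the commanded pose from where the row before left it, along the tool's axes as they then stand; what a row does not reach is not made up. A row lasts 1/8 s, in which the tool goes at most 62.5 mm and 10.7 degrees, less where a joint would pass 70% of its speed; a pose out of reach is approached as far as the arm can. A call with a number of a shift or a turn outside -1 to 1 is refused whole. A call with a gripper value outside its range is refused whole. "gripper" is the opening, from 0 (shut) to 1 (fully open), set as the call begins (left out, the last holds). The fingers move at their own pace and stop on an object; "squeeze" is the grip in N (left out, the last holds). Time passes only in rows, so rows that do not move let the fingers close, or fill a call up. It gives the time, the measured TCP pose, the force, the opening and the grip force at its end, in the units of the state.
- get_obs(): the state, without advancing time (a new reading comes with each control period).
- grab_frame(name): name is "side" or "top"; returns the picture (400x640x3 uint8, red, green, blue); there is no depth.
- camera_info(name): a dict with "fx", "fy", "cx", "cy" (pixels), "D" ([k1, k2, p1, p2, k3] as OpenCV has them; the pictures are not rectified), "camera_from_world" (4x4, takes a point from world to camera coordinates). Camera axes: x right, y up, looking along -z (the intrinsics and any distortion apply to the point x, -y, -z); pixel columns grow to the right and rows downward; lengths in m; the calibration is good to about 2 mm. A picture is of the moment at which its call begins. camera_info takes no time and is no camera call.
- job_done(): hands the job in; it is judged then, once.
The state is a dict: "time_s": time; "joints": joint angles; "joint_velocities": joint speeds; "effort": joint torques, N m; "ee_pos": TCP position; "tool_rot": TCP orientation; "force": force on the tool from outside, world axes, zero at the start; "torque": the same for the moment, N m; "width": opening from 0.0 (shut) to 1.0 (fully open); "grip_force": force on a finger pad.
Only numpy, scipy, OpenCV 4.12 (cv2) and the standard library are available. Lean on these libraries where they do the work, as an engineer would, in place of code of your own. Each camera call takes 0.05 s, during which the arm holds its last target. There are 200 camera calls.

TASK

The four freshly honed gouges lie on the black honing stand in the order of their sweeps, which their odd handles do not tell. Carry them over to the pale bench rack and keep that order: whichever is leftmost on the stand goes into the leftmost place of the rack, and so on to the right, each lying fully down in its pair of notches with the handle towards you. Lay them down, do not drop them, and leave the carved violin scroll between the two where it is.

Things in the scene. Friction and masses are not known exactly. Their poses are not given: they have to be found in the camera images.
- gouge_red: Carving gouge, bright red lacquered handle, 225 mm, 0.09 kg, lying level. Origin on its axis in the handle: grip here; balance 10 mm ahead. x to the blade, y left, z up. Octagonal handle 26 mm across flats (upright flats face +y, -y) from x=-100 to +25 mm, full width -88 to +16; brass ferrule 17 thick to +36; shank 8 thick to +88; blade 18 wide to +125.
- gouge_yellow: Carving gouge, golden yellow boxwood handle, 225 mm, 0.09 kg, lying level. Origin on its axis in the handle: grip here; balance 10 mm ahead. x to the blade, y left, z up. Octagonal handle 26 mm across flats (upright flats face +y, -y) from x=-100 to +25 mm, full width -88 to +16; brass ferrule 17 thick to +36; shank 8 thick to +88; blade 14 wide to +125.
- gouge_green: Carving gouge, dark green painted handle, 225 mm, 0.09 kg, lying level. Origin on its axis in the handle: grip here; balance 10 mm ahead. x to the blade, y left, z up. Octagonal handle 26 mm across flats (upright flats face +y, -y) from x=-100 to +25 mm, full width -88 to +16; brass ferrule 17 thick to +36; shank 8 thick to +88; blade 22 wide to +125.
- gouge_black: Carving gouge, black handle, 225 mm, 0.09 kg, lying level. Origin on its axis in the handle: grip here; balance 10 mm ahead. x to the blade, y left, z up. Octagonal handle 26 mm across flats (upright flats face +y, -y) from x=-100 to +25 mm, full width -88 to +16; brass ferrule 17 thick to +36; shank 8 thick to +88; blade 16 wide to +125.
- cradle_red: Walnut-brown cradle on the black honing stand in which the red-handled gouge lies at the start. The four look alike, are fixed side by side, 74 mm apart along y. Origin under its centre, 12 mm above the bench; x away from the robot (to the blade), y left, z up. Gouge axis at z=42 mm. V-blocks: handle x=-73 to -51, shank +52 to +68 mm, tops at z=52.
- cradle_yellow: Walnut-brown cradle on the black honing stand in which the yellow-handled gouge lies at the start. The four look alike, are fixed side by side, 74 mm apart along y. Origin under its centre, 12 mm above the bench; x away from the robot (to the blade), y left, z up. Gouge axis at z=42 mm. V-blocks: handle x=-73 to -51, shank +52 to +68 mm, tops at z=52.
- cradle_green: Walnut-brown cradle on the black honing stand in which the green-handled gouge lies at the start. The four look alike, are fixed side by side, 74 mm apart along y. Origin under its centre, 12 mm above the bench; x away from the robot (to the blade), y left, z up. Gouge axis at z=42 mm. V-blocks: handle x=-73 to -51, shank +52 to +68 mm, tops at z=52.
- cradle_black: Walnut-brown cradle on the black honing stand in which the black-handled gouge lies at the start. The four look alike, are fixed side by side, 74 mm apart along y. Origin under its centre, 12 mm above the bench; x away from the robot (to the blade), y left, z up. Gouge axis at z=42 mm. V-blocks: handle x=-73 to -51, shank +52 to +68 mm, tops at z=52.
- rack: Pale wooden bench rack 170 x 306 mm, fixed; 4 empty places, pairs of green-lined V-blocks. Origin under its centre on the bench; x away from the robot (blades; handles to -x), y left. Places at y=+111, +37, -37, -111 mm. Seated: gouge origin at x=0, z=54 mm, axis along x. 45 degree Vs self-centre: handle V x=-73 to -51 (mouth 60 mm), shank V +52 to +68 (mouth 34); tops z=64; strip between, z=20.
- scroll: Loose pale maple violin neck with carved scroll, 250 x 40 mm, 44 mm high, lying along x between stand and rack. Origin under its middle, on the bench. Leave it alone.

How it is judged:
By the outcome, as a careful person would: the job done as asked, in the order asked, and still so for the second after the job is handed in, with the robot touching nothing.
It also fails if it takes over 109 s, if anything falls off the work surface, if the arm or the gripper's body presses on something with over 40 N, if the wrist force passes 120 N, or if a joint passes its speed limit or range.

## Working session

There is one attempt and no reset: what is moved stays moved. The work goes in short steps, Python scripts to look and compute and a tool call to move; the robot and the scene stay as the last step left them, time stands still between calls to the robot, and variables do not carry over. Pictures are saved under pics/ and viewed, at most 14 in all, crops included, and the job is handed in when it is done.

Besides the shell and the picture viewer there is one more tool, called after "Emit:" in YAML: its name, and indented under it one key for each argument. step_arm: Moves the arm, as the interface text tells. Its arguments: {"type":"object","properties":{"steps":{"type":"array","items":{"type":"array","items":{"type":"array","items":{"type":"number"}}}},"gripper":{"type":"number"},"squeeze":{"type":"number"}},"required":["steps"]}

```bash
mkdir -p pics; ls; python3 - <<'E'
from bench import *
import cv2
for n in("top","side"):
    cv2.imwrite(f"pics/{n}0.png",grab_frame(n)[:,:,::-1]); c=camera_info(n); print(c)
o=get_obs(); print(o)
E
```

```text
pics
{'fx': 474.65639876109907, 'fy': 474.65639876109907, 'cx': 333.3012952888511, 'cy': 203.10084134460536, 'D': array([-0.03264585,  0.        ,  0.        ,  0.        ,  0.        ]), 'camera_from_world': array([[-0.00549054, -0.99991514, -0.01181343,  0.00324823],
       [ 0.9939559 , -0.00675235,  0.10957224, -0.54401417],
       [-0.10964271, -0.01114041,  0.99390863, -1.14949379],
       [ 0.        ,  0.        ,  0.        ,  1.        ]])}
{'fx': 476.10472446797354, 'fy': 476.10472446797354, 'cx': 318.46589042959687, 'cy': 205.60902962647936, 'D': array([-0.10171886,  0.        ,  0.        ,  0.        ,  0.        ]), 'camera_from_world': array([[ 0.99498881, -0.09903964,  0.01372617, -0.53010451],
       [ 0.05435125,  0.65096905,  0.75715602, -0.06677885],
       [-0.08392377, -0.75261573,  0.65308986, -1.10851491],
       [ 0.        ,  0.        ,  0.        ,  1.        ]])}
{'time_s': 0.1, 'joints': array([ 6.13080700e+01,  1.58446430e+01,  8.62856040e+01, -2.68420517e-03,
        7.79604857e+01, -6.93262736e+00]), 'joint_velocities': array([-0.00607345, -0.05734668, -0.23339007, -0.09808192,  0.08828165,
        0.1401799 ]), 'effort': array([ 3.87585778e-04, -4.05452621e+01, -2.37780833e+01,  7.00274133e-02,
        2.98724254e-02, -3.99669545e-05]), 'ee_pos': array([0.21294502, 0.53359812, 0.20470124]), 'tool_rot': array([-1.79909614e+02, -8.34654594e-03,  1.58241253e+02]), 'force': array([ 0.16498659,  0.43377905, -0.4336462 ]), 'torque': array([ 0.02758045,  0.00560901, -0.05085967]), 'grip_force': 0.0, 'width': 1.0000707073971238}
```

View pics/top0.png

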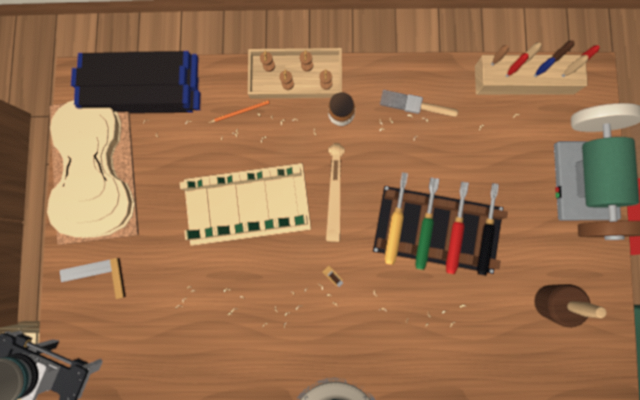

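View pics/side0.png

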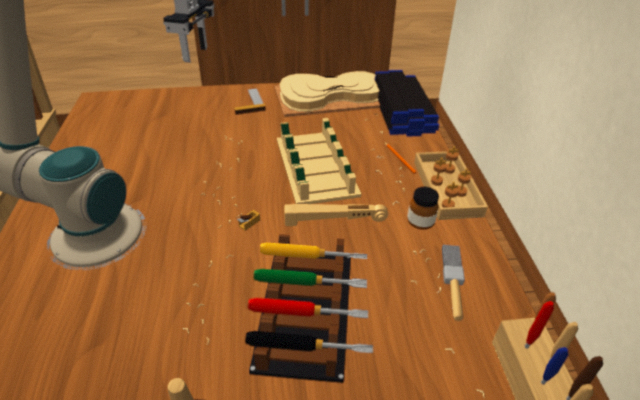

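Top: rack around (245,203), slight yaw +; stand at right with yellow (393,240), green (425,245), red (456,247), black (487,250), left to right in that order. The scroll is at (335,195).

```bash
cat > h.py <<'E'
import numpy as np, cv2
from bench import *
def ray(n,px):
    c=camera_info(n);K=np.array([[c['fx'],0,c['cx']],[0,c['fy'],c['cy']],[0,0,1]])
    u=cv2.undistortPoints(np.array(px,float).reshape(-1,1,2),K,c['D'])[:,0]
    T=c['camera_from_world'];R=T[:3,:3]
    return -R.T@T[:3,3], np.c_[u[:,0],-u[:,1],-np.ones(len(u))]@R
def onplane(n,px,z):
    o,d=ray(n,px);return (o+d*((z-o[2])/d[:,2])[:,None])[:,:2]
def proj(n,P):
    c=camera_info(n);K=np.array([[c['fx'],0,c['cx']],[0,c['fy'],c['cy']],[0,0,1]])
    T=c['camera_from_world'];q=np.atleast_2d(P)@T[:3,:3].T+T[:3,3]
    return cv2.projectPoints(q*[1,-1,-1],np.zeros(3),np.zeros(3),K,c['D'])[0][:,0]
E
cat > m.py <<'E'
from h import *
roi={'top':(370,170,515,285),'side':(235,230,380,365)}
for n in('top','side'):
    im=cv2.imread(f'pics/{n}0.png');hsv=cv2.cvtColor(im,cv2.COLOR_BGR2HSV).astype(int)
    H,S,V=hsv[...,0],hsv[...,1],hsv[...,2]
    M={'yellow':(H>17)&(H<30)&(S>150)&(V>140),'green':(H>45)&(H<85)&(S>120),'red':((H<5)|(H>174))&(S>190)&(V>90)}
    a,b,c,d=roi[n]
    for k,m in M.items():
        z=np.zeros(m.shape,np.uint8);z[b:d,a:c]=m[b:d,a:c]
        N,L,st,ce=cv2.connectedComponentsWithStats(z);i=1+st[1:,4].argmax()
        ys,xs=np.where(L==i);P=onplane(n,np.c_[xs,ys],.054)
        cen=P.mean(0);w,v=np.linalg.eigh(np.cov((P-cen).T));ax=v[:,1]*np.sign(v[0,1])
        t=(P-cen)@ax
        print(n,k,st[i],cen.round(4),'yaw',np.degrees(np.arctan2(ax[1],ax[0])).round(2),'ext',t.min().round(4),t.max().round(4))
t=cv2.imread('pics/top0.png')
cv2.imwrite('pics/rackc.png',cv2.resize(t[150:255,170:320],None,fx=5,fy=5,interpolation=cv2.INTER_CUBIC))
cv2.imwrite('pics/standc.png',cv2.resize(t[165:285,365:515],None,fx=5,fy=5,interpolation=cv2.INTER_CUBIC))
E
python3 m.py
```

```text
top yellow [386 212  17  52 449] [ 0.4613 -0.1465] yaw -10.22 ext -0.0659 0.0583
top green [416 219  17  49 483] [ 0.4444 -0.2187] yaw -11.99 ext -0.0606 0.0577
top red [447 222  17  51 536] [ 0.433  -0.2913] yaw -10.93 ext -0.06 0.0601
side yellow [260 242  64  14 630] [ 0.457  -0.1389] yaw -10.05 ext -0.0645 0.0709
side green [254 269  63  16 776] [ 0.4447 -0.2143] yaw -10.2 ext -0.065 0.0599
side red [248 298  67  18 919] [ 0.4338 -0.2878] yaw -10.56 ext -0.0643 0.0603
```

View pics/rackc.png

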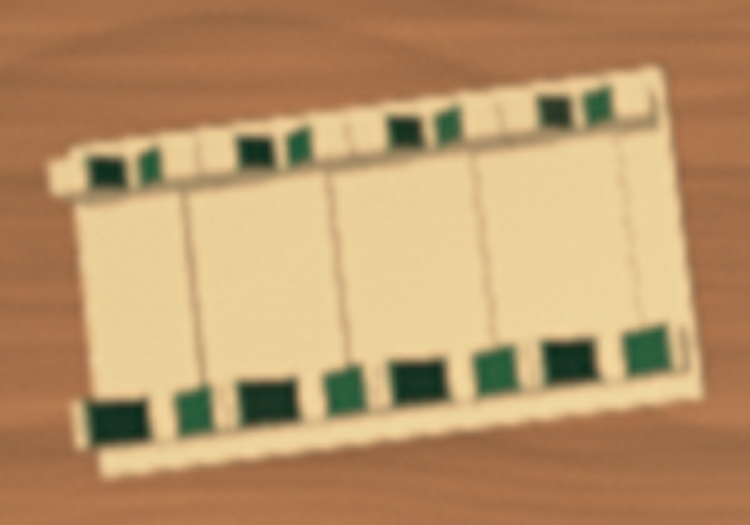

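View pics/standc.png

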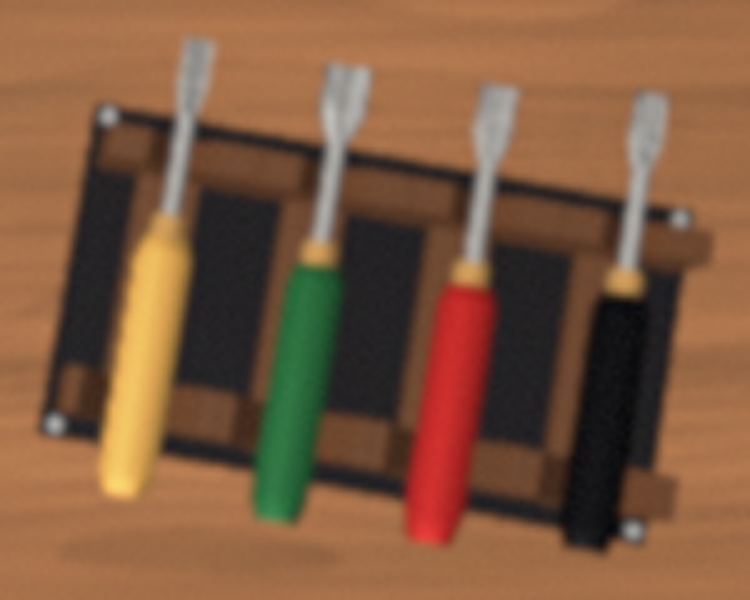

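Rack crop: eight V pairs with clear green linings (handle row at bottom, shank row on top). Stand crop: all four gouges lie in the cradles, order yellow, green, red, black, at yaw ≈ -10.5°.

```bash
cat > m2.py <<'E'
from h import *
def rigid(L,W):
    a=L-L.mean(0);b=W-W.mean(0);th=np.arctan2((a[:,0]*b[:,1]-a[:,1]*b[:,0]).sum(),(a*b).sum())
    R=np.array([[np.cos(th),-np.sin(th)],[np.sin(th),np.cos(th)]]);t=W.mean(0)-R@L.mean(0)
    return np.degrees(th),t,W-(L@R.T+t)
im=cv2.imread('pics/top0.png');hsv=cv2.cvtColor(im,cv2.COLOR_BGR2HSV).astype(int);H,S,V=[hsv[...,i] for i in range(3)]
z=np.zeros(H.shape,np.uint8);z[155:245,175:315]=(((H>40)&(H<95)&(S>70))[155:245,175:315])
N,L,st,ce=cv2.connectedComponentsWithStats(z)
c=[(st[i],ce[i]) for i in range(1,N) if st[i,4]>5];print(len(c))
c.sort(key=lambda q:q[1][1]+0.1*(q[1][0]-245))
Lp=[];W=[]
for row,lx in((c[:8],.06),(c[8:],-.062)):
    row.sort(key=lambda q:q[1][0])
    for k in range(4):
        a,b=row[2*k],row[2*k+1]
        u=[a[0][0]-.5,a[1][1]];v=[b[0][0]+b[0][2]-.5,b[1][1]]
        # inner-slope side borders lie at the V lips (z=.064); block centre rows at mid-slope
        P=onplane('top',[u,v],.064);Q=onplane('top',[a[1],b[1]],.054)
        W.append([Q[:,0].mean(),P[:,1].mean()]);Lp.append([lx,.111-.074*k])
        print('mouth',np.linalg.norm(P[0]-P[1]).round(4),end=' ')
th,t,r=rigid(np.array(Lp),np.array(W));print('\nRACK',th,t,(r*1000).round(1).tolist())
# stand from handles; black by darkness too
M={'yellow':(H>17)&(H<30)&(S>130)&(V>120),'green':(H>45)&(H<85)&(S>90)&(V>50),'red':((H<6)|(H>174))&(S>170)&(V>80)}
W=[];Lp=[]
for j,(k,m) in enumerate(M.items()):
    z=np.zeros(H.shape,np.uint8);z[170:285,370:515]=m[170:285,370:515]
    N,L,st,ce=cv2.connectedComponentsWithStats(z);i=1+st[1:,4].argmax();ys,xs=np.where(L==i)
    P=onplane('top',np.c_[xs,ys],.054);cen=P.mean(0);ax=np.array([np.cos(np.radians(-10.7)),np.sin(np.radians(-10.7))])
    s=(P-cen)@ax;W.append(cen+ax*((s.min()+s.max())/2));Lp.append([-.0375,.111-.074*j]);print(k,s.max()-s.min())
th,t,r=rigid(np.array(Lp),np.array(W));print('STAND',th,t,(r*1000).round(1).tolist())
R=np.array([[np.cos(np.radians(th)),-np.sin(np.radians(th))],[np.sin(np.radians(th)),np.cos(np.radians(th))]])
for y in(.111,.037,-.037,-.111):
    print('gouge',(t+R@[0,y]).round(4), 'handle end px top/side',[proj(n,np.r_[t+R@[-.1,y],.054])[0].round(1).tolist() for n in('top','side')],[proj(n,np.r_[t+R@[.125,y],.054])[0].round(1).tolist() for n in('top','side')])
E
python3 m2.py
```

```text
16
mouth 0.0345 mouth 0.0344 mouth 0.0343 mouth 0.0342 mouth 0.0584 mouth 0.0606 mouth 0.0605 mouth 0.0604 
RACK 7.338389133481622 [0.54654896 0.22015008] [[0.2, -0.1], [0.1, -0.1], [0.5, -0.0], [0.8, 0.2], [-0.2, 0.2], [-0.5, -0.3], [-0.3, 0.7], [-0.7, -0.6]]
yellow 0.125890710303041
green 0.12225854109586878
red 0.12369824975582289
STAND -9.744135286920972 [ 0.47446319 -0.26095012] [[0.5, -0.2], [-1.0, -0.0], [0.5, 0.2]]
gouge [ 0.4932 -0.1516] handle end px top/side [[389.6, 263.5], [260.2, 249.1]] [[403.5, 172.2], [366.7, 255.7]]
gouge [ 0.4807 -0.2245] handle end px top/side [[420.1, 268.6], [254.2, 275.7]] [[433.4, 177.0], [366.9, 282.9]]
gouge [ 0.4682 -0.2974] handle end px top/side [[450.7, 273.6], [247.6, 305.3]] [[463.4, 181.9], [367.0, 313.4]]
gouge [ 0.4557 -0.3703] handle end px top/side [[481.3, 278.6], [240.3, 338.7]] [[493.3, 186.8], [367.1, 347.6]]
```

Emit:
step_arm:
  steps:
    - [[0, 0, 0, 0, 0, -0.0161], [0, 0, 0, 0, 0, -0.0161], [-0.528, -0.833, 0.127, 0, 0, 0], [-0.528, -0.833, 0.127, 0, 0, 0], [-0.528, -0.833, 0.127, 0, 0, 0]]
  gripper: 0.6
  squeeze: 25

```text
time_s: 0.72
ee_pos: [0.2692, 0.3955, 0.1858]
tool_rot: [-180.0, -0.0, 169.9]
force: [0.8, -0.1, -1.2]
width: 0.601
grip_force: 0.0
```

Emit:
step_arm:
  steps:
    - [[-0.528, -0.833, 0.127, 0, 0, 0], [-0.528, -0.833, 0.127, 0, 0, 0], [-0.528, -0.833, 0.127, 0, 0, 0], [-0.528, -0.833, 0.127, 0, 0, 0], [-0.528, -0.833, 0.127, 0, 0, 0]]

```text
time_s: 1.35
ee_pos: [0.3625, 0.1673, 0.1544]
tool_rot: [180.0, 0.0, 169.8]
force: [1.2, -0.1, -0.5]
width: 0.605
grip_force: 0.0
```

Emit:
step_arm:
  steps:
    - [[-0.528, -0.833, 0.127, 0, 0, 0], [-0.528, -0.833, 0.127, 0, 0, 0], [-0.528, -0.833, 0.127, 0, 0, 0], [-0.528, -0.833, 0.127, 0, 0, 0], [-0.528, -0.833, 0.127, 0, 0, 0]]

```text
time_s: 1.98
ee_pos: [0.4556, -0.061, 0.1225]
tool_rot: [180.0, -0.0, 169.8]
force: [1.1, 0.3, -0.5]
width: 0.601
grip_force: 0.0
```

Emit:
step_arm:
  steps:
    - [[-0.528, -0.833, 0.127, 0, 0, 0], [-0.528, -0.833, 0.127, 0, 0, 0], [0, 0, 0, 0, 0, 0], [0, 0, 0, 0, 0, 0], [0, 0, 0, 0, 0, 0]]

```text
time_s: 2.6
ee_pos: [0.492, -0.1494, 0.1102]
tool_rot: [180.0, -0.0, 169.9]
force: [0.8, 0.0, -0.7]
width: 0.602
grip_force: 0.0
```

```bash
cat >> h.py <<'E'
def plan(tgt,yaw):
    "turn first, then shift: tool-axis mm for the shift, deg for the turn about tool z"
    o=get_obs();a=np.radians(yaw);d=np.array(tgt)-o['ee_pos']
    x=np.array([np.cos(a),np.sin(a)]);y=np.array([np.sin(a),-np.cos(a)])
    dy=(yaw-o['tool_rot'][2]+180)%360-180
    print('t',o['time_s'].__round__(2),'pos',o['ee_pos'].round(4),'rot',o['tool_rot'].round(2),'F',np.round(o['force'],1),'w',round(o['width'],3),round(o['grip_force'],1))
    print('units: shift',(np.array([d[:2]@x,d[:2]@y,-d[2]])/.05).round(3),'turn',round(-dy/360,4))
E
python3 - <<'E'
from h import *
cv2.imwrite('pics/top1.png',cv2.resize(grab_frame('top')[130:300,300:520,::-1],None,fx=3,fy=3))
plan([.4932,-.1516,.035],169.8)
E
```

```text
t 2.65 pos [ 0.4921 -0.1495  0.1104] rot [ 1.7998e+02 -1.0000e-02  1.6991e+02] F [ 0.2 -0.2  0.2] w 0.599 0.0
units: shift [-0.029 -0.038  1.507] turn 0.0003
```

View pics/top1.png

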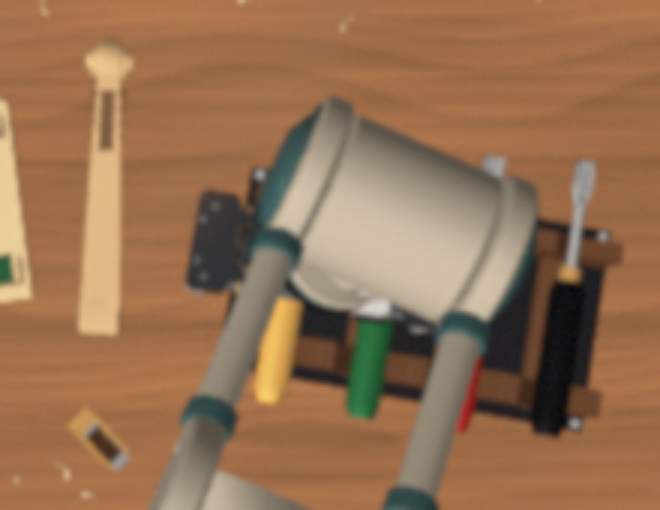

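The arm covers the grasp from above; the measured position is at the target within 2 mm, so descend.

Emit:
step_arm:
  steps:
    - [[-0.02, -0.03, 0.4, 0, 0, 0], [0, 0, 0.4, 0, 0, 0], [0, 0, 0.4, 0, 0, 0], [0, 0, 0.3, 0, 0, 0], [0, 0, 0, 0, 0, 0]]

```text
time_s: 3.28
ee_pos: [0.4926, -0.1515, 0.0345]
tool_rot: [180.0, -0.1, 169.9]
force: [1.1, -0.4, -0.4]
width: 0.604
grip_force: 0.0
```

```bash
python3 - <<'E'
from h import *
cv2.imwrite('pics/side1.png',cv2.resize(grab_frame('side')[180:380,220:400,::-1],None,fx=3,fy=3))
plan([.4932,-.1516,.035],169.8)
E
```

```text
t 3.33 pos [ 0.4933 -0.152   0.0352] rot [ 1.7999e+02 -2.0000e-02  1.6987e+02] F [ 0.7  0.8 -0.2] w 0.604 0.0
units: shift [0.003 0.007 0.004] turn 0.0002
```

View pics/side1.png

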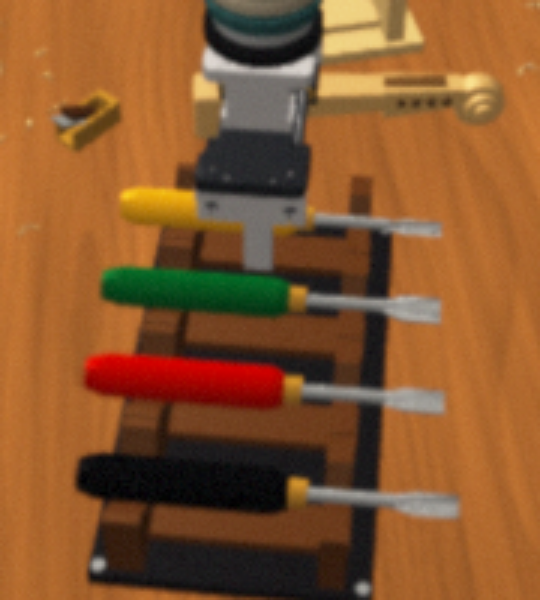

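The finger is between yellow and green at crop (258,240), with the gouge between the fingers. Black's blade tip sticks out further (460 against about 442), which confirms its +8 mm offset. Close.

Emit:
step_arm:
  steps:
    - [[0, 0, 0, 0, 0, 0], [0, 0, 0, 0, 0, 0], [0, 0, 0, 0, 0, 0], [0, 0, 0, 0, 0, 0], [0, 0, 0, 0, 0, 0]]
  gripper: 0
  squeeze: 25

```text
time_s: 3.95
ee_pos: [0.4938, -0.1518, 0.0356]
tool_rot: [179.9, 0.0, 169.8]
force: [1.3, 3.3, 4.1]
width: 0.28
grip_force: 25.0
```

```bash
python3 - <<'E'
from h import *
th=np.radians(7.34)
P=[[.5465-np.sin(th)*y,.2202+np.cos(th)*y] for y in(.111,.037,-.037,-.111)]
print(np.round(P,4)); plan([*P[0],.1],187.3)
E
```

```text
[[0.5323 0.3303]
 [0.5418 0.2569]
 [0.5512 0.1835]
 [0.5607 0.1101]]
t 3.95 pos [ 0.4938 -0.1518  0.0356] rot [1.7992e+02 4.0000e-02 1.6979e+02] F [1.3 3.3 4.1] w 0.28 25.0
units: shift [-1.99   9.466 -1.289] turn -0.0486
```

Emit:
step_arm:
  steps:
    - [[0, 0, -0.3, 0, 0, 0], [0, 0, -0.5, 0, 0, 0], [0, 0, -0.5, 0, 0, 0], [0, 0, 0, 0, 0, -0.0243], [0, 0, 0, 0, 0, -0.0243]]

```text
time_s: 4.58
ee_pos: [0.4935, -0.1533, 0.1015]
tool_rot: [-179.9, 0.0, -172.4]
force: [0.1, 0.6, -0.9]
width: 0.274
grip_force: 25.0
```

Emit:
step_arm:
  steps:
    - [[-0.2, 0.946, 0, 0, 0, 0], [-0.2, 0.946, 0, 0, 0, 0], [-0.2, 0.946, 0, 0, 0, 0], [-0.2, 0.946, 0, 0, 0, 0], [-0.2, 0.946, 0, 0, 0, 0]]

```text
time_s: 5.2
ee_pos: [0.5132, 0.0893, 0.1011]
tool_rot: [-179.9, 0.1, -172.7]
force: [1.2, 0.3, -0.6]
width: 0.275
grip_force: 25.0
```

Emit:
step_arm:
  steps:
    - [[-0.2, 0.946, 0, 0, 0, 0], [-0.2, 0.946, 0, 0, 0, 0], [-0.2, 0.946, 0, 0, 0, 0], [-0.2, 0.946, 0, 0, 0, 0], [-0.2, 0.946, 0, 0, 0, 0]]

```text
time_s: 5.82
ee_pos: [0.5328, 0.3304, 0.101]
tool_rot: [-179.9, 0.1, -172.6]
force: [1.0, -1.0, -0.4]
width: 0.271
grip_force: 25.0
```

Emit:
step_arm:
  steps:
    - [[0, 0, 0, 0, 0, 0], [0, 0, 0, 0, 0, 0], [0, 0, 0, 0, 0, 0], [0, 0, 0, 0, 0, 0], [0, 0, 0, 0, 0, 0]]

```text
time_s: 6.45
ee_pos: [0.5324, 0.3287, 0.1004]
tool_rot: [-180.0, 0.0, -172.7]
force: [0.4, -0.1, -1.1]
width: 0.272
grip_force: 25.0
```

```bash
python3 - <<'E'
from h import *
s=grab_frame('side')[90:250,230:420,::-1]; t=grab_frame('top')[130:290,150:340,::-1]
cv2.imwrite('pics/p1.png',np.hstack([cv2.resize(a,None,fx=2,fy=2) for a in(s,t)]))
plan([.5323,.3303,.035],187.3)
E
```

```text
t 6.55 pos [0.5324 0.329  0.1003] rot [ 1.8000e+02  1.0000e-02 -1.7271e+02] F [-0.1  0.1 -0.5] w 0.275 25.0
units: shift [-0.002  0.026  1.307] turn -0.0
```

View pics/p1.png

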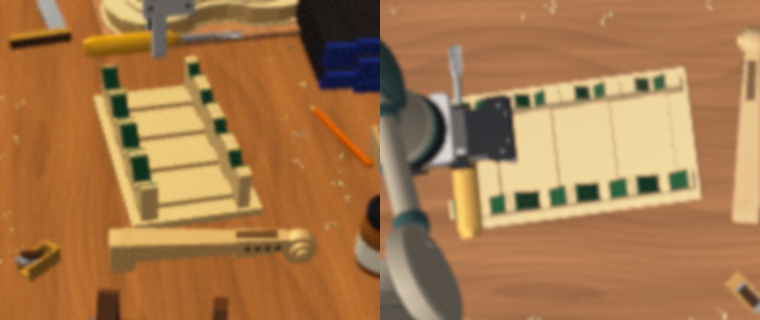

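Yellow hangs level, handle at about (465,200) over the leftmost V (480,203 after perspective). Lower it gently.

Emit:
step_arm:
  steps:
    - [[0, 0.02, 0.3, 0, 0, 0], [0, 0, 0.3, 0, 0, 0], [0, 0, 0.3, 0, 0, 0], [0, 0, 0.2, 0, 0, 0], [0, 0, 0.1, 0, 0, 0]]

```text
time_s: 7.18
ee_pos: [0.5317, 0.3303, 0.0391]
tool_rot: [-180.0, -0.1, -172.7]
force: [0.1, 0.7, -1.0]
width: 0.272
grip_force: 25.0
```

Emit:
step_arm:
  steps:
    - [[0, 0, 0.04, 0, 0, 0], [0, 0, 0.04, 0, 0, 0], [0, 0, 0, 0, 0, 0], [0, 0, 0, 0, 0, 0], [0, 0, 0, 0, 0, 0]]

```text
time_s: 7.8
ee_pos: [0.5323, 0.3305, 0.0365]
tool_rot: [180.0, 0.0, -172.7]
force: [0.2, -0.1, -0.7]
width: 0.273
grip_force: 25.0
```

Emit:
step_arm:
  steps:
    - [[0, 0, 0.02, 0, 0, 0], [0, 0, 0, 0, 0, 0], [0, 0, 0.01, 0, 0, 0], [0, 0, 0, 0, 0, 0], [0, 0, 0, 0, 0, 0]]

```text
time_s: 8.43
ee_pos: [0.5324, 0.3308, 0.0356]
tool_rot: [180.0, 0.1, -172.7]
force: [-1.2, 0.8, 5.7]
width: 0.273
grip_force: 25.0
```

Contact at the seat height. Open and lift.

Emit:
step_arm:
  steps:
    - [[0, 0, 0, 0, 0, 0], [0, 0, 0, 0, 0, 0], [0, 0, 0, 0, 0, 0], [0, 0, 0, 0, 0, 0], [0, 0, 0, 0, 0, 0]]
  gripper: 0.6

```text
time_s: 9.05
ee_pos: [0.5321, 0.3304, 0.0346]
tool_rot: [-180.0, -0.0, -172.7]
force: [-0.4, -0.6, 0.0]
width: 0.599
grip_force: 0.0
```

Emit:
step_arm:
  steps:
    - [[0, 0, -0.2, 0, 0, 0], [0, 0, -0.4, 0, 0, 0], [0, 0, -0.5, 0, 0, 0], [0, 0, -0.5, 0, 0, 0], [0, 0, 0, 0, 0, 0]]

```text
time_s: 9.68
ee_pos: [0.5338, 0.3313, 0.1175]
tool_rot: [179.9, 0.3, -172.7]
force: [1.2, -0.8, -0.5]
width: 0.601
grip_force: 0.0
```

```bash
python3 - <<'E'
from h import *
s=grab_frame('side')[90:250,230:420,::-1]; t=grab_frame('top')[130:290,150:340,::-1]
cv2.imwrite('pics/p2.png',np.hstack([cv2.resize(a,None,fx=2,fy=2) for a in(s,t)]))
plan([.4807,-.2245,.113],169.8)
E
```

```text
t 9.78 pos [0.5319 0.3303 0.1147] rot [ 180.      0.   -172.67] F [ 0.4 -0.2 -0.1] w 0.6 0.0
units: shift [ -0.957 -11.103   0.033] turn 0.0487
```

View pics/p2.png

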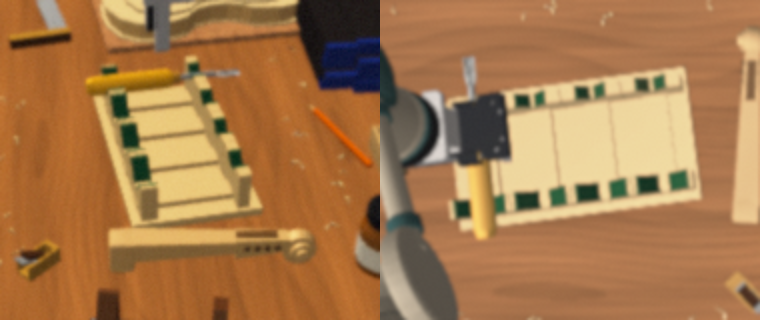

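Yellow lies in the leftmost place, seated in both Vs (side crop (130,80), top crop (482,195)). Green next.

Emit:
step_arm:
  steps:
    - [[0, 0, 0, 0, 0, 0.0243], [0, 0, 0, 0, 0, 0.0243], [-0.08, -0.925, 0, 0, 0, 0], [-0.08, -0.925, 0, 0, 0, 0], [-0.08, -0.925, 0, 0, 0, 0]]

```text
time_s: 10.4
ee_pos: [0.5182, 0.1903, 0.1132]
tool_rot: [-179.9, -0.1, 169.9]
force: [0.6, 0.8, 0.1]
width: 0.601
grip_force: 0.0
```

Emit:
step_arm:
  steps:
    - [[-0.08, -0.925, 0, 0, 0, 0], [-0.08, -0.925, 0, 0, 0, 0], [-0.08, -0.925, 0, 0, 0, 0], [-0.08, -0.925, 0, 0, 0, 0], [-0.08, -0.925, 0, 0, 0, 0]]

```text
time_s: 11.02
ee_pos: [0.4971, -0.0407, 0.1135]
tool_rot: [180.0, -0.1, 169.8]
force: [1.4, -0.1, -0.3]
width: 0.601
grip_force: 0.0
```

Emit:
step_arm:
  steps:
    - [[-0.08, -0.925, 0, 0, 0, 0], [-0.08, -0.925, 0, 0, 0, 0], [-0.08, -0.925, 0, 0, 0, 0], [-0.08, -0.925, 0, 0, 0, 0], [0, 0, 0, 0, 0, 0]]

```text
time_s: 11.65
ee_pos: [0.4806, -0.2269, 0.1133]
tool_rot: [-180.0, -0.1, 169.6]
force: [-0.3, -0.3, 0.5]
width: 0.601
grip_force: 0.0
```

```bash
python3 - <<'E'
from h import *
plan([.4807,-.2245,.0355],169.8)
E
```

```text
t 11.65 pos [ 0.4806 -0.2269  0.1133] rot [-1.800e+02 -1.000e-01  1.696e+02] F [-0.3 -0.3  0.5] w 0.601 0.0
units: shift [0.006 0.048 1.556] turn -0.0006
```

Emit:
step_arm:
  steps:
    - [[0, 0, 0.4, 0, 0, 0], [0, 0, 0.4, 0, 0, 0], [0, 0, 0.4, 0, 0, 0], [0, 0, 0.35, 0, 0, 0], [0, 0, 0, 0, 0, 0]]

```text
time_s: 12.28
ee_pos: [0.4797, -0.2222, 0.0353]
tool_rot: [179.9, -0.3, 169.9]
force: [-0.2, -0.7, 0.4]
width: 0.6
grip_force: 0.0
```

Emit:
step_arm:
  steps:
    - [[0, 0, 0, 0, 0, 0], [0, 0, 0, 0, 0, 0], [0, 0, 0, 0, 0, 0], [0, 0, 0, 0, 0, 0], [0, 0, 0, 0, 0, 0]]
  gripper: 0

```text
time_s: 12.9
ee_pos: [0.4816, -0.2243, 0.0377]
tool_rot: [180.0, 0.0, 169.8]
force: [0.7, 0.7, 3.2]
width: 0.274
grip_force: 25.0
```

```bash
python3 - <<'E'
from h import *
plan([.5418,.2569,.1],187.3)
E
```

```text
t 12.9 pos [ 0.4816 -0.2243  0.0377] rot [1.7999e+02 5.0000e-02 1.6981e+02] F [0.7 0.7 3.2] w 0.274 25.0
units: shift [-2.416  9.393 -1.246] turn -0.0486
```

Emit:
step_arm:
  steps:
    - [[0, 0, -0.3, 0, 0, 0], [0, 0, -0.5, 0, 0, 0], [0, 0, -0.5, 0, 0, 0], [0, 0, 0, 0, 0, -0.0243], [0, 0, 0, 0, 0, -0.0243]]

```text
time_s: 13.52
ee_pos: [0.4816, -0.2246, 0.1034]
tool_rot: [-179.9, 0.1, -172.4]
force: [-0.9, -0.5, -0.1]
width: 0.276
grip_force: 25.0
```

Emit:
step_arm:
  steps:
    - [[-0.24, 0.94, 0, 0, 0, 0], [-0.24, 0.94, 0, 0, 0, 0], [-0.24, 0.94, 0, 0, 0, 0], [-0.24, 0.94, 0, 0, 0, 0], [-0.24, 0.94, 0, 0, 0, 0]]

```text
time_s: 14.15
ee_pos: [0.5111, 0.0178, 0.103]
tool_rot: [-180.0, 0.1, -172.7]
force: [1.5, -0.3, -1.8]
width: 0.277
grip_force: 25.0
```

Emit:
step_arm:
  steps:
    - [[-0.24, 0.94, 0, 0, 0, 0], [-0.24, 0.94, 0, 0, 0, 0], [-0.24, 0.94, 0, 0, 0, 0], [-0.24, 0.94, 0, 0, 0, 0], [-0.24, 0.94, 0, 0, 0, 0]]

```text
time_s: 14.78
ee_pos: [0.5406, 0.2586, 0.1029]
tool_rot: [-180.0, 0.0, -172.7]
force: [1.8, 0.4, -2.1]
width: 0.272
grip_force: 25.0
```

Emit:
step_arm:
  steps:
    - [[0, 0, 0, 0, 0, 0], [0, 0, 0, 0, 0, 0], [0, 0, 0, 0, 0, 0], [0, 0, 0, 0, 0, 0], [0, 0, 0, 0, 0, 0]]

```text
time_s: 15.4
ee_pos: [0.5406, 0.2564, 0.1024]
tool_rot: [180.0, 0.0, -172.7]
force: [0.6, -0.5, -1.1]
width: 0.275
grip_force: 25.0
```

```bash
python3 - <<'E'
from h import *
plan([.5418,.2569,.0355],187.3)
E
```

```text
t 15.4 pos [0.5406 0.2564 0.1024] rot [ 1.8000e+02  1.0000e-02 -1.7274e+02] F [ 0.6 -0.5 -1.1] w 0.275 25.0
units: shift [-0.025  0.007  1.338] turn -0.0001
```

Emit:
step_arm:
  steps:
    - [[-0.025, 0.007, 0.3, 0, 0, 0], [0, 0, 0.3, 0, 0, 0], [0, 0, 0.3, 0, 0, 0], [0, 0, 0.2, 0, 0, 0], [0, 0, 0.1, 0, 0, 0]]

```text
time_s: 16.02
ee_pos: [0.5412, 0.2576, 0.0411]
tool_rot: [-180.0, -0.1, -172.7]
force: [-0.4, -0.1, -0.9]
width: 0.273
grip_force: 25.0
```

Emit:
step_arm:
  steps:
    - [[0, 0, 0.03, 0, 0, 0], [0, 0, 0.02, 0, 0, 0], [0, 0, 0.01, 0, 0, 0], [0, 0, 0, 0, 0, 0], [0, 0, 0, 0, 0, 0]]

```text
time_s: 16.65
ee_pos: [0.5418, 0.2577, 0.0395]
tool_rot: [180.0, 0.0, -172.7]
force: [-0.1, 0.1, -0.8]
width: 0.279
grip_force: 25.0
```

Emit:
step_arm:
  steps:
    - [[0, 0, 0.02, 0, 0, 0], [0, 0, 0, 0, 0, 0], [0, 0, 0.01, 0, 0, 0], [0, 0, 0, 0, 0, 0], [0, 0, 0, 0, 0, 0]]

```text
time_s: 17.27
ee_pos: [0.5417, 0.2577, 0.0378]
tool_rot: [180.0, 0.0, -172.7]
force: [-0.1, -0.7, -1.1]
width: 0.272
grip_force: 25.0
```

Emit:
step_arm:
  steps:
    - [[0, 0, 0.01, 0, 0, 0], [0, 0, 0, 0, 0, 0], [0, 0, 0.01, 0, 0, 0], [0, 0, 0, 0, 0, 0], [0, 0, 0, 0, 0, 0]]

```text
time_s: 17.9
ee_pos: [0.5417, 0.2577, 0.0377]
tool_rot: [180.0, 0.0, -172.7]
force: [-1.5, -0.0, 6.3]
width: 0.27
grip_force: 25.0
```

Emit:
step_arm:
  steps:
    - [[0, 0, 0, 0, 0, 0], [0, 0, 0, 0, 0, 0], [0, 0, 0, 0, 0, 0], [0, 0, 0, 0, 0, 0], [0, 0, 0, 0, 0, 0]]
  gripper: 0.6

```text
time_s: 18.52
ee_pos: [0.5417, 0.2577, 0.0366]
tool_rot: [180.0, -0.0, -172.7]
force: [-0.5, -0.0, 0.7]
width: 0.595
grip_force: 0.0
```

Emit:
step_arm:
  steps:
    - [[0, 0, -0.2, 0, 0, 0], [0, 0, -0.4, 0, 0, 0], [0, 0, -0.5, 0, 0, 0], [0, 0, -0.5, 0, 0, 0], [0, 0, 0, 0, 0, 0]]

```text
time_s: 19.15
ee_pos: [0.5434, 0.2583, 0.1193]
tool_rot: [179.9, 0.3, -172.7]
force: [-0.5, 0.1, 0.4]
width: 0.602
grip_force: 0.0
```

```bash
python3 - <<'E'
from h import *
plan([.4687,-.2974,.113],169.8)
E
```

```text
t 19.15 pos [0.5434 0.2583 0.1193] rot [ 179.93    0.31 -172.67] F [-0.5  0.1  0.4] w 0.602 0.0
units: shift [ -0.498 -11.202   0.127] turn 0.0487
```

Emit:
step_arm:
  steps:
    - [[0, 0, 0, 0, 0, 0.0243], [0, 0, 0, 0, 0, 0.0243], [-0.044, -0.932, 0.006, 0, 0, 0], [-0.044, -0.932, 0.006, 0, 0, 0], [-0.044, -0.932, 0.006, 0, 0, 0]]

```text
time_s: 19.77
ee_pos: [0.5225, 0.1176, 0.1147]
tool_rot: [-180.0, -0.1, 169.9]
force: [0.3, -0.7, 0.5]
width: 0.6
grip_force: 0.0
```

Emit:
step_arm:
  steps:
    - [[-0.044, -0.932, 0.006, 0, 0, 0], [-0.044, -0.932, 0.006, 0, 0, 0], [-0.044, -0.932, 0.006, 0, 0, 0], [-0.044, -0.932, 0.006, 0, 0, 0], [-0.044, -0.932, 0.006, 0, 0, 0]]

```text
time_s: 20.4
ee_pos: [0.4922, -0.1136, 0.1134]
tool_rot: [180.0, -0.1, 169.8]
force: [1.3, -0.3, -0.5]
width: 0.602
grip_force: 0.0
```

Emit:
step_arm:
  steps:
    - [[-0.044, -0.932, 0.006, 0, 0, 0], [-0.044, -0.932, 0.006, 0, 0, 0], [-0.044, -0.932, 0.006, 0, 0, 0], [-0.044, -0.932, 0.006, 0, 0, 0], [0, 0, 0, 0, 0, 0]]

```text
time_s: 21.02
ee_pos: [0.4682, -0.3002, 0.112]
tool_rot: [-180.0, -0.0, 169.6]
force: [0.5, -0.3, 0.3]
width: 0.602
grip_force: 0.0
```

```bash
python3 - <<'E'
from h import *
s=grab_frame('side')[90:250,230:420,::-1]; t=grab_frame('top')[130:290,150:340,::-1]
cv2.imwrite('pics/p3.png',np.hstack([cv2.resize(a,None,fx=2,fy=2) for a in(s,t)]))
plan([.4687,-.2974,.0355],169.8)
E
```

```text
t 21.12 pos [ 0.4681 -0.2969  0.1121] rot [ 1.7990e+02 -1.0000e-01  1.6975e+02] F [-0.6  1.  -0.1] w 0.598 0.0
units: shift [-0.013 -0.008  1.532] turn -0.0001
```

View pics/p3.png

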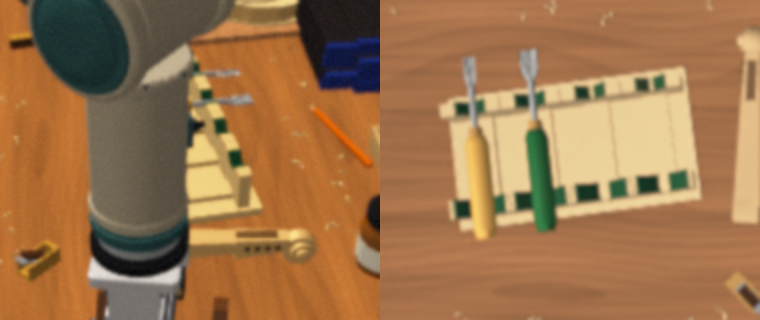

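Yellow (480,185) and green (540,180) lie in places 1 and 2, parallel with the rack; the scroll is untouched. Red: descend and grip.

Emit:
step_arm:
  steps:
    - [[0, 0, 0.4, 0, 0, 0], [0, 0, 0.4, 0, 0, 0], [0, 0, 0.4, 0, 0, 0], [0, 0, 0.32, 0, 0, 0], [0, 0, 0, 0, 0, 0]]

```text
time_s: 21.75
ee_pos: [0.4682, -0.2957, 0.0359]
tool_rot: [179.9, -0.2, 169.9]
force: [0.4, -0.4, 0.5]
width: 0.601
grip_force: 0.0
```

Emit:
step_arm:
  steps:
    - [[0, 0, 0, 0, 0, 0], [0, 0, 0, 0, 0, 0], [0, 0, 0, 0, 0, 0], [0, 0, 0, 0, 0, 0], [0, 0, 0, 0, 0, 0]]
  gripper: 0

```text
time_s: 22.38
ee_pos: [0.4692, -0.2976, 0.0376]
tool_rot: [-180.0, 0.0, 169.8]
force: [0.0, 0.6, 3.9]
width: 0.273
grip_force: 25.0
```

```bash
python3 - <<'E'
from h import *
plan([.5512,.1835,.1],187.3)
E
```

```text
t 22.38 pos [ 0.4692 -0.2976  0.0376] rot [-1.8000e+02  5.0000e-02  1.6981e+02] F [0.  0.6 3.9] w 0.273 25.0
units: shift [-2.849  9.335 -1.249] turn -0.0486
```

Emit:
step_arm:
  steps:
    - [[0, 0, -0.3, 0, 0, 0], [0, 0, -0.5, 0, 0, 0], [0, 0, -0.5, 0, 0, 0], [0, 0, 0, 0, 0, -0.0243], [0, 0, 0, 0, 0, -0.0243]]

```text
time_s: 23.0
ee_pos: [0.4691, -0.2977, 0.1034]
tool_rot: [-179.9, 0.1, -172.4]
force: [0.3, 0.8, -0.7]
width: 0.274
grip_force: 25.0
```

Emit:
step_arm:
  steps:
    - [[-0.285, 0.934, 0, 0, 0, 0], [-0.285, 0.934, 0, 0, 0, 0], [-0.285, 0.934, 0, 0, 0, 0], [-0.285, 0.934, 0, 0, 0, 0], [-0.285, 0.934, 0, 0, 0, 0]]

```text
time_s: 23.62
ee_pos: [0.5101, -0.0554, 0.103]
tool_rot: [-180.0, 0.1, -172.7]
force: [-0.0, 0.4, 0.4]
width: 0.274
grip_force: 25.0
```

Emit:
step_arm:
  steps:
    - [[-0.285, 0.934, 0, 0, 0, 0], [-0.285, 0.934, 0, 0, 0, 0], [-0.285, 0.934, 0, 0, 0, 0], [-0.285, 0.934, 0, 0, 0, 0], [-0.285, 0.934, 0, 0, 0, 0]]

```text
time_s: 24.25
ee_pos: [0.551, 0.1855, 0.103]
tool_rot: [-180.0, 0.1, -172.7]
force: [0.1, -0.0, -0.7]
width: 0.27
grip_force: 25.0
```

Emit:
step_arm:
  steps:
    - [[0, 0, 0, 0, 0, 0], [0, 0, 0, 0, 0, 0], [0, 0, 0, 0, 0, 0], [0, 0, 0, 0, 0, 0], [0, 0, 0, 0, 0, 0]]

```text
time_s: 24.88
ee_pos: [0.5507, 0.1832, 0.1022]
tool_rot: [-180.0, 0.0, -172.7]
force: [0.1, -0.0, -1.6]
width: 0.273
grip_force: 25.0
```

```bash
python3 - <<'E'
from h import *
plan([.5512,.1835,.0375],187.3)
E
```

```text
t 24.88 pos [0.5507 0.1832 0.1022] rot [-180.      0.   -172.74] F [ 0.1 -0.  -1.6] w 0.273 25.0
units: shift [-0.011  0.006  1.295] turn -0.0001
```

Same lowering as for green, in gentle steps.

Emit:
step_arm:
  steps:
    - [[-0.01, 0.006, 0.3, 0, 0, 0], [0, 0, 0.3, 0, 0, 0], [0, 0, 0.3, 0, 0, 0], [0, 0, 0.2, 0, 0, 0], [0, 0, 0.1, 0, 0, 0]]

```text
time_s: 25.5
ee_pos: [0.5507, 0.1843, 0.041]
tool_rot: [-180.0, -0.1, -172.7]
force: [-0.0, -0.1, -0.0]
width: 0.277
grip_force: 25.0
```

Emit:
step_arm:
  steps:
    - [[0, 0, 0.03, 0, 0, 0], [0, 0, 0.02, 0, 0, 0], [0, 0, 0.02, 0, 0, 0], [0, 0, 0.01, 0, 0, 0], [0, 0, 0, 0, 0, 0]]

```text
time_s: 26.12
ee_pos: [0.5512, 0.1843, 0.0383]
tool_rot: [180.0, 0.0, -172.7]
force: [0.4, -1.0, -0.2]
width: 0.276
grip_force: 25.0
```

Emit:
step_arm:
  steps:
    - [[0, 0, 0.01, 0, 0, 0], [0, 0, 0, 0, 0, 0], [0, 0, 0.01, 0, 0, 0], [0, 0, 0, 0, 0, 0], [0, 0, 0, 0, 0, 0]]

```text
time_s: 26.75
ee_pos: [0.5512, 0.1843, 0.0375]
tool_rot: [180.0, 0.0, -172.7]
force: [-1.4, 0.0, 3.9]
width: 0.274
grip_force: 25.0
```

Emit:
step_arm:
  steps:
    - [[0, 0, 0.01, 0, 0, 0], [0, 0, 0, 0, 0, 0], [0, 0, 0, 0, 0, 0], [0, 0, 0, 0, 0, 0], [0, 0, 0, 0, 0, 0]]

```text
time_s: 27.38
ee_pos: [0.5513, 0.1844, 0.0375]
tool_rot: [180.0, 0.0, -172.7]
force: [-1.7, -0.7, 7.3]
width: 0.275
grip_force: 25.0
```

Emit:
step_arm:
  steps:
    - [[0, 0, 0, 0, 0, 0], [0, 0, 0, 0, 0, 0], [0, 0, 0, 0, 0, 0], [0, 0, 0, 0, 0, 0], [0, 0, 0, 0, 0, 0]]
  gripper: 0.6

```text
time_s: 28.0
ee_pos: [0.5511, 0.1843, 0.0365]
tool_rot: [180.0, -0.0, -172.7]
force: [-0.3, -0.1, 1.3]
width: 0.6
grip_force: 0.0
```

Emit:
step_arm:
  steps:
    - [[0, 0, -0.2, 0, 0, 0], [0, 0, -0.4, 0, 0, 0], [0, 0, -0.5, 0, 0, 0], [0, 0, -0.5, 0, 0, 0], [0, 0, 0, 0, 0, 0]]

```text
time_s: 28.62
ee_pos: [0.5529, 0.1847, 0.1192]
tool_rot: [180.0, 0.3, -172.7]
force: [-1.1, -0.6, -0.7]
width: 0.602
grip_force: 0.0
```

```bash
python3 - <<'E'
from h import *
im=cv2.imread('pics/top0.png')
g=im.max(2); z=np.zeros(g.shape,np.uint8); z[218:285,470:505]=g[218:285,470:505]<32
N,L,st,ce=cv2.connectedComponentsWithStats(z);i=1+st[1:,4].argmax();print(st[i],ce[i])
# axis ends read off the crop: handle end, blade tip -> origin 100 mm ahead of the end, 125 mm behind the tip
a,b=onplane('top',[[482.4,274.8],[495.4,183.4]],.054);u=(b-a)/np.linalg.norm(b-a)
print(np.linalg.norm(b-a),np.degrees(np.arctan2(u[1],u[0])),a+.1*u,b-.125*u)
plan([.463,-.371,.113],169.8)
E
```

```text
[476 225  20  49 535] [486.18317757 248.18878505]
0.22457530951879903 -10.377410369984494 [ 0.46458688 -0.37445585] [ 0.46416913 -0.37437935]
t 28.62 pos [0.5529 0.1847 0.1192] rot [ 179.97    0.32 -172.67] F [-1.1 -0.6 -0.7] w 0.602 0.0
units: shift [ -0.198 -11.257   0.123] turn 0.0487
```

Emit:
step_arm:
  steps:
    - [[0, 0, 0, 0, 0, 0.0243], [0, 0, 0, 0, 0, 0.0243], [-0.022, -0.94, 0.006, 0, 0, 0], [-0.022, -0.94, 0.006, 0, 0, 0], [-0.022, -0.94, 0.006, 0, 0, 0]]

```text
time_s: 29.25
ee_pos: [0.5285, 0.0438, 0.1147]
tool_rot: [-180.0, -0.1, 169.9]
force: [-0.1, -0.2, -0.1]
width: 0.603
grip_force: 0.0
```

Emit:
step_arm:
  steps:
    - [[-0.022, -0.94, 0.006, 0, 0, 0], [-0.022, -0.94, 0.006, 0, 0, 0], [-0.022, -0.94, 0.006, 0, 0, 0], [-0.022, -0.94, 0.006, 0, 0, 0], [-0.022, -0.94, 0.006, 0, 0, 0]]

```text
time_s: 29.88
ee_pos: [0.4925, -0.1885, 0.1133]
tool_rot: [180.0, -0.1, 169.8]
force: [0.6, -0.3, 0.7]
width: 0.6
grip_force: 0.0
```

Emit:
step_arm:
  steps:
    - [[-0.022, -0.94, 0.006, 0, 0, 0], [-0.022, -0.94, 0.006, 0, 0, 0], [-0.022, -0.94, 0.006, 0, 0, 0], [-0.022, -0.94, 0.006, 0, 0, 0], [0, 0, 0, 0, 0, 0]]

```text
time_s: 30.5
ee_pos: [0.4636, -0.3761, 0.1117]
tool_rot: [-180.0, -0.0, 169.6]
force: [0.4, 1.0, 0.1]
width: 0.598
grip_force: 0.0
```

```bash
python3 - <<'E'
from h import *
plan([.464,-.373,.036],169.8)
E
```

```text
t 30.5 pos [ 0.4636 -0.3761  0.1117] rot [-1.7998e+02 -4.0000e-02  1.6961e+02] F [0.4 1.  0.1] w 0.598 0.0
units: shift [0.004 0.062 1.514] turn -0.0005
```

Emit:
step_arm:
  steps:
    - [[0, 0, 0.4, 0, 0, 0], [0, 0, 0.4, 0, 0, 0], [0, 0, 0.4, 0, 0, 0], [0, 0, 0.32, 0, 0, 0], [0, 0, 0, 0, 0, 0]]

```text
time_s: 31.12
ee_pos: [0.4637, -0.3715, 0.0354]
tool_rot: [179.9, -0.2, 169.9]
force: [0.4, 0.3, -0.0]
width: 0.601
grip_force: 0.0
```

Emit:
step_arm:
  steps:
    - [[0, 0, 0, 0, 0, 0], [0, 0, 0, 0, 0, 0], [0, 0, 0, 0, 0, 0], [0, 0, 0, 0, 0, 0], [0, 0, 0, 0, 0, 0]]
  gripper: 0

```text
time_s: 31.75
ee_pos: [0.465, -0.3722, 0.0375]
tool_rot: [179.9, 0.0, 169.8]
force: [2.0, 3.8, 4.1]
width: 0.274
grip_force: 25.0
```

```bash
python3 - <<'E'
from h import *
cv2.imwrite('pics/side3.png',cv2.resize(grab_frame('side')[260:400,220:400,::-1],None,fx=3,fy=3))
plan([.5607,.1101,.1],187.3)
E
```

```text
t 31.8 pos [ 0.465  -0.3723  0.0375] rot [1.7991e+02 4.0000e-02 1.6979e+02] F [2.  4.1 5.2] w 0.275 25.0
units: shift [-3.124  9.326 -1.25 ] turn -0.0486
```

View pics/side3.png

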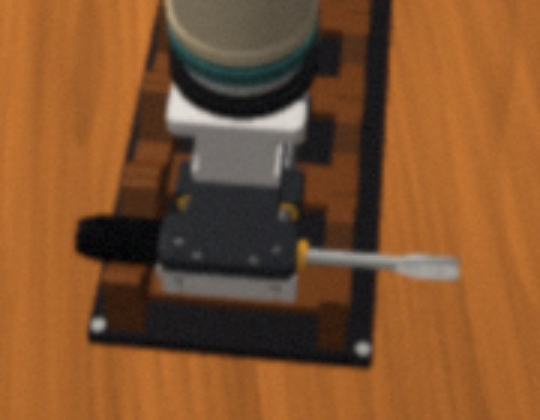

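Black is gripped as the others were (width 0.275). Carry it to place 4.

Emit:
step_arm:
  steps:
    - [[0, 0, -0.3, 0, 0, 0], [0, 0, -0.5, 0, 0, 0], [0, 0, -0.5, 0, 0, 0], [0, 0, 0, 0, 0, -0.0243], [0, 0, 0, 0, 0, -0.0243]]

```text
time_s: 32.42
ee_pos: [0.4645, -0.3746, 0.1032]
tool_rot: [-179.8, 0.0, -172.4]
force: [0.0, 0.5, -1.0]
width: 0.273
grip_force: 25.0
```

Emit:
step_arm:
  steps:
    - [[-0.313, 0.934, 0, 0, 0, 0], [-0.313, 0.934, 0, 0, 0, 0], [-0.313, 0.934, 0, 0, 0, 0], [-0.313, 0.934, 0, 0, 0, 0], [-0.313, 0.934, 0, 0, 0, 0]]

```text
time_s: 33.05
ee_pos: [0.513, -0.1314, 0.1028]
tool_rot: [-179.9, 0.1, -172.7]
force: [1.3, 0.4, -0.1]
width: 0.27
grip_force: 25.0
```

Emit:
step_arm:
  steps:
    - [[-0.313, 0.934, 0, 0, 0, 0], [-0.313, 0.934, 0, 0, 0, 0], [-0.313, 0.934, 0, 0, 0, 0], [-0.313, 0.934, 0, 0, 0, 0], [-0.313, 0.934, 0, 0, 0, 0]]

```text
time_s: 33.67
ee_pos: [0.5613, 0.1106, 0.1028]
tool_rot: [-179.9, 0.1, -172.6]
force: [1.0, 0.4, -0.3]
width: 0.272
grip_force: 25.0
```

Emit:
step_arm:
  steps:
    - [[0, 0, 0, 0, 0, 0], [0, 0, 0, 0, 0, 0], [0, 0, 0, 0, 0, 0], [0, 0, 0, 0, 0, 0], [0, 0, 0, 0, 0, 0]]

```text
time_s: 34.3
ee_pos: [0.5602, 0.1091, 0.1021]
tool_rot: [-180.0, 0.0, -172.7]
force: [0.1, -0.1, -0.8]
width: 0.276
grip_force: 25.0
```

```bash
python3 - <<'E'
from h import *
plan([.5607,.1101,.0375],187.3)
E
```

```text
t 34.3 pos [0.5602 0.1091 0.1021] rot [-1.8000e+02  1.0000e-02 -1.7274e+02] F [ 0.1 -0.1 -0.8] w 0.276 25.0
units: shift [-0.011  0.018  1.292] turn -0.0001
```

Emit:
step_arm:
  steps:
    - [[-0.01, 0.018, 0.3, 0, 0, 0], [0, 0, 0.3, 0, 0, 0], [0, 0, 0.3, 0, 0, 0], [0, 0, 0.2, 0, 0, 0], [0, 0, 0.1, 0, 0, 0]]

```text
time_s: 34.92
ee_pos: [0.5602, 0.111, 0.0409]
tool_rot: [180.0, -0.1, -172.7]
force: [0.7, -0.5, -0.9]
width: 0.272
grip_force: 25.0
```

Emit:
step_arm:
  steps:
    - [[0, 0, 0.03, 0, 0, 0], [0, 0, 0.02, 0, 0, 0], [0, 0, 0.02, 0, 0, 0], [0, 0, 0.01, 0, 0, 0], [0, 0, 0, 0, 0, 0]]

```text
time_s: 35.55
ee_pos: [0.5607, 0.1109, 0.0381]
tool_rot: [180.0, 0.0, -172.7]
force: [-1.1, -0.4, -0.4]
width: 0.278
grip_force: 25.0
```

Emit:
step_arm:
  steps:
    - [[0, 0, 0.01, 0, 0, 0], [0, 0, 0, 0, 0, 0], [0, 0, 0.01, 0, 0, 0], [0, 0, 0, 0, 0, 0], [0, 0, 0, 0, 0, 0]]

```text
time_s: 36.17
ee_pos: [0.5608, 0.111, 0.0375]
tool_rot: [180.0, 0.0, -172.7]
force: [-1.2, 1.1, 5.6]
width: 0.275
grip_force: 25.0
```

Emit:
step_arm:
  steps:
    - [[0, 0, 0.01, 0, 0, 0], [0, 0, 0, 0, 0, 0], [0, 0, 0, 0, 0, 0], [0, 0, 0, 0, 0, 0], [0, 0, 0, 0, 0, 0]]

```text
time_s: 36.8
ee_pos: [0.5608, 0.111, 0.0375]
tool_rot: [180.0, 0.0, -172.7]
force: [-2.5, 0.5, 8.1]
width: 0.275
grip_force: 25.0
```

Emit:
step_arm:
  steps:
    - [[0, 0, 0, 0, 0, 0], [0, 0, 0, 0, 0, 0], [0, 0, 0, 0, 0, 0], [0, 0, 0, 0, 0, 0], [0, 0, 0, 0, 0, 0]]
  gripper: 0.6

```text
time_s: 37.42
ee_pos: [0.5606, 0.1109, 0.0364]
tool_rot: [180.0, -0.0, -172.7]
force: [1.0, -0.4, -0.5]
width: 0.602
grip_force: 0.0
```

Emit:
step_arm:
  steps:
    - [[0, 0, -0.2, 0, 0, 0], [0, 0, -0.4, 0, 0, 0], [0, 0, -0.8, 0, 0, 0], [0, 0, -0.9, 0, 0, 0], [0, 0, -0.5, 0, 0, 0]]

```text
time_s: 38.05
ee_pos: [0.5618, 0.111, 0.18]
tool_rot: [-180.0, 0.3, -172.7]
force: [0.2, -0.7, -0.7]
width: 0.599
grip_force: 0.0
```

Emit:
step_arm:
  steps:
    - [[0.3, -0.8, 0, 0, 0, 0], [0.3, -0.8, 0, 0, 0, 0], [0.3, -0.8, 0, 0, 0, 0], [0.3, -0.8, 0, 0, 0, 0], [0.3, -0.8, 0, 0, 0, 0]]

```text
time_s: 38.67
ee_pos: [0.5115, -0.0983, 0.1774]
tool_rot: [-180.0, 0.1, -172.7]
force: [0.3, -0.0, -0.0]
width: 0.6
grip_force: 0.0
```

Emit:
step_arm:
  steps:
    - [[0.3, -0.8, 0, 0, 0, 0], [0.3, -0.8, 0, 0, 0, 0], [0.3, -0.8, 0, 0, 0, 0], [0, 0, 0, 0, 0, 0], [0, 0, 0, 0, 0, 0]]

```text
time_s: 39.3
ee_pos: [0.4824, -0.2212, 0.1769]
tool_rot: [180.0, 0.0, -172.7]
force: [-0.1, -0.1, 0.1]
width: 0.6
grip_force: 0.0
```

```bash
python3 - <<'E'
from h import *
s=grab_frame('side')[90:250,230:420,::-1]; t=grab_frame('top')[130:290,150:340,::-1]
cv2.imwrite('pics/p4.png',np.hstack([cv2.resize(a,None,fx=2,fy=2) for a in(s,t)]))
th=np.radians(7.34)
for y in(.111,.037,-.037,-.111):
    R=np.array([[np.cos(th),-np.sin(th)],[np.sin(th),np.cos(th)]])
    print([((proj('top',np.r_[np.array([.5465,.2202])+R@[x,y],.054])[0]-[150,130])*2+[380,0]).round().tolist() for x in(-.1,.125)])
E
```

```text
[[485.0, 237.0], [466.0, 56.0]]
[[545.0, 229.0], [525.0, 48.0]]
[[606.0, 221.0], [584.0, 40.0]]
[[666.0, 212.0], [644.0, 32.0]]
```

View pics/p4.png

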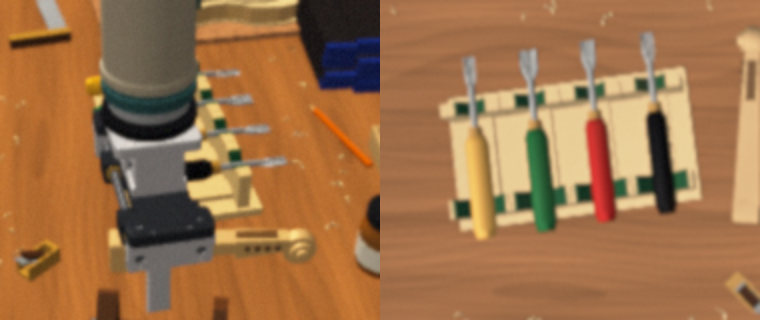

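The top view shows yellow, green, red and black in places 1–4. Handle ends and blade tips match the predicted seated pixels within 1–2 px, the scroll is unmoved and the arm is clear.

```bash
python3 -c "
from bench import *
print(job_done())"
```

```text
the job is handed in; nothing more can be done
None
```

All four gouges lie in the rack in stand order (yellow, green, red, black from the left) with handles towards you, the scroll was left where it was, and the job was handed in at about 39 s.

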